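# Bring the platform mixer up to speed through its zigzag gate

### The arm

A 6-joint arm with a two-finger parallel gripper is mounted at the origin on a cart in front of the work surface, level with it; the furniture and walls round the work are solid. World frame = base frame: x ahead of the robot, y to its left, z up, the work surface at z = 0. Lengths are in m, angles in rad, forces in N, time in s.
With the tool pointing down it reaches from about 0.375 to 0.925 m from the base axis. Payload 5.7 kg.
Tool frame: the origin (TCP) lies between the finger pads; the fingertips stand 17 mm ahead of it and the grasp point (between the pads) lies 2 mm behind it (env.tip_reach is the distance from the TCP to the fingertips, in m); z points along the fingers, y is the line along which they close (so a half turn about z gives the same grasp; the last joint's range is limited). The gripper opens to 88 mm and grips with 3 to 60 N. Pads are 20 mm wide; open, the fingers measure 115 mm over their backs; the gripper's body (75 mm by 178 mm) begins 61 mm behind the grasp point.
Start: joints at [1.065, 0.359, 1.51, -0, 1.272, -0.115], TCP at [0.229, 0.555, 0.24] pointing down, gripper open.
Joint ranges: [-2.97, 2.97], [-1.01, 2.36], [0.21, 2.38], [-0.96, 4.11], [0.2, 2.71], [-2.98, 2.98]. Speed limits (rad/s): [2.39, 2.39, 3.14, 3.14, 3.14, 3.14].

### API

Orientations are given as a rotation vector (axis times angle).
In Python, from workcell import env gives the robot as it stands. The module is installed in compiled form; this text tells all that it offers.
- The arm moves only by the tool servo_tool, never from a script. Its argument "moves" is a list that holds one entry, the list of rows, each a list of 7 numbers: the turn, a rotation vector about the tool's x, y, z as a fraction of full scale, then the shift along the tool's x, y, z as a fraction of full scale, then the closure, from 0 (fully open) to 1 (shut). A call has 1 to 12 rows; each row is the pose to reach, as a shift and turn from the pose commanded when the call began, along the tool's axes at that moment, turning the shorter way round; what a row does not reach only later rows make up. Full scale, the value 1, is 10 cm for a shift and pi rad for a turn. A row lasts 1/12 s, in which the tool goes at most 41.7 mm and 7.16 degrees, less where a joint would pass 70% of its speed; a pose out of reach is approached as far as the arm can. A call with a number of a shift or a turn outside -1 to 1 is refused whole. A call with a gripper value outside its range is refused whole. The fingers move at their own pace and stop on an object; "newtons" is the grip in N (left out, the last holds). Time passes only in rows, so rows that repeat a pose let the fingers close. It gives the time, the measured TCP pose, the force, the opening and the grip force at its end, in the units of the state.
- env.sense(): the state, without advancing time (a new reading comes with each control period).
- env.get_image(name): name is "side" or "top"; returns a dict with "pixels" (400x640x3 uint8, red, green, blue), "z_map" (400x640 float32, m along the optical axis (not along the pixel's ray), 0 where there is no reading), "fx", "fy", "cx", "cy" (pixels), "k1" (the pictures are not rectified: a ray, as slopes to the right and down, at radius r is drawn at 1 + k1 r^2 times it, then the intrinsics apply), "T" (4x4, takes a point from camera to world coordinates). Camera axes: x right, y down, z forward; pixel columns grow to the right and rows downward; lengths in m; the calibration is good to about 2 mm. A picture is of the moment at which its call begins.
- env.hand_in(): hands the job in; it is judged then, once.
The state is a dict: "time": time; "joint_positions": joint angles; "qvel": joint speeds; "joint_efforts": joint torques, N m; "eef_pos": TCP position; "eef_rot": TCP orientation; "contact_force": force on the tool from outside, world axes, zero at the start; "moment": the same for the moment, N m; "grip_width": finger opening in m; "gripper_force": force on a finger pad.
Only numpy, scipy, OpenCV 4.12 (cv2) and the standard library are available. Lean on these libraries where they do the work, as an engineer would, in place of code of your own. Each camera call takes 0.05 s, during which the arm holds its last target. There are 200 camera calls.

### The job

The rack on the platform mixer is loaded, so bring the mixer up to speed: take its control lever out of the bottom slot of the zigzag gate, along the gate into the middle slot on the right, and leave it there for two seconds. Then take it on through the gate into the top slot, pushed fully home, and let go. Do not knock over or shift the things standing round the mixer.

Things in the scene. Friction and masses are not known exactly. Their poses are not given: they have to be found in the camera images.
- mixer: Fixed white bench mixer under an overhanging grey platform with a loaded vial rack. Origin: centre of its underside on the worktop; x to its rear, y to its left, z up; yaw varies. Base 235 x 156 mm, front at x = -130 mm. Its front panel slopes up to the rear at 30 degrees to the horizontal; the lever stands square to the panel, so it leans 30 degrees from vertical towards the front. It slides without swinging.
- platform_edge (a point): Middle of the lower front edge of the grey platform (190 mm wide, 160 mm deep, 25 mm thick, underside 225 mm above the worktop), which overhangs the upper part of the panel. With the lever in the top slot, a gripper pointing straight down meets this edge: tilt the tool 25 to 40 degrees, about along the lever. Axes as the mixer's.
- gate (a point): Centre of the gate plate's face; x up the slope, y left, z out of the panel. Channel 20 mm wide round a 14 mm stem (3 mm play each side). A zigzag of (along, across) in mm: bottom slot (0,0), up to (34,0), right to (34,44), up to (68,44), left to (68,0), up to the top slot (102,0). The short right column from (34,44) to (68,44) is the middle slot. Solid aluminium lies between.
- lever_along (a joint): Lever travel up the slope of the panel, in m: 0 in the bottom slot, 0.102 in the top slot, end stops at -0.003 and 0.105. About 2 N of friction and slight drag; it stays where it is left; no spring or detent. Starts between 0 and 0.02.
- lever_across (a joint): Lever travel across the panel, in m, growing to the mixer's right (-y): 0 in the left column (bottom and top slots), 0.044 in the right column (middle slot), end stops at -0.003 and 0.047. Same friction. Starts within 0.002 of 0.
- lever_grip (a point): Point to hold on the lever: on its axis, in the middle of its round black knob (26 mm diameter, 48 mm long, 24 mm either way). The steel stem, 14 mm diameter, runs down into the gate plate, 68 mm below this point along the lever. Moves with the lever. z points out along the lever, x up the slope, y to the mixer's left.
- stop_slot (a point): Where lever_grip is when the lever is in the bottom slot (joints 0 and 0). Fixed to the mixer, axes as the mixer's.
- low_slot (a point): Where lever_grip is when the lever is half way up the right column, in the middle slot (along 0.051, across 0.044). Fixed to the mixer.
- high_slot (a point): Where lever_grip is when the lever is in the top slot (along 0.102, across 0). Fixed to the mixer.
- white_jar: Bystander: white plastic jar with a screw cap, 48 mm diameter, 65 mm high, to the left of the mixer's front; origin at the centre of its underside.
- media_bottle: Bystander: grey bottle with a pale cap, 59 mm diameter, 117 mm high, to the right of the mixer; origin at the centre of its underside.
- wash_bottle: Bystander: white bottle with a cap, 64 mm diameter, 130 mm high, at the left; origin at the centre of its underside.
- slide_case: Bystander: flat slide box, 94 x 175 x 34 mm, at the far left; origin at the centre of its underside.
- kraft_tape: Bystander: roll of brown tape lying flat, 92 mm diameter, 50 mm high, at the front right; origin at the centre of its underside.

How it is judged:
On the way:
1. the lever stays in the middle slot (the right column of the gate) for 1.2 s (value of joint lever_across above 0.036 m and value of joint lever_along between 0.028 and 0.074 m), for 1.2 s.
At the end, for the whole second after the job is handed in: The lever is at rest in the top slot, within 8 mm of the slot's end and of the left column's centre (value of joint lever_along between 0.094 and 0.11 m and value of joint lever_across below 0.008 m and velocity of joint lever_along below 0.01 m/s); the robot touches nothing.
It fails at once if a thing standing round the mixer is shifted by more than 20 mm or tipped (distance of any of white_jar, media_bottle, wash_bottle, slide_case, kraft_tape from where it was at the start of the episode above 0.02 m or angle between any of white_jar, media_bottle, wash_bottle, slide_case, kraft_tape's own z axis and vertical above 0.3 rad).
It also fails if it takes over 51 s, if anything falls off the work surface, if the arm or the gripper's body presses on something with over 40 N, if the wrist force passes 120 N, or if a joint passes its speed limit or range.

## Working session

There is one attempt and no reset: what is moved stays moved. The work goes in short steps, Python scripts to look and compute and a tool call to move; the robot and the scene stay as the last step left them, time stands still between calls to the robot, and variables do not carry over. Pictures are saved under pics/ and viewed, at most 10 in all, crops included, and the job is handed in when it is done.

Besides the shell and the picture viewer there is one more tool, called after "Request:" as name([rows], argument=value, ...), one row to a line, values as JSON. servo_tool: Moves the arm, as the interface text tells. Shift numbers are shares of 10 cm and turn numbers shares of pi rad, none past 1 either way. Its arguments: {"type":"object","properties":{"moves":{"type":"array","items":{"type":"array","items":{"type":"array","items":{"type":"number"}}}},"newtons":{"type":"number"}},"required":["moves"]}

```bash
mkdir -p pics; python3 - <<'E'
from workcell import env
import numpy as np,cv2
for n in("side","top"):
    d=env.get_image(n); np.savez(n+".npz",**d); cv2.imwrite(f"pics/{n}0.png",d["pixels"][...,::-1])
    print(n,d["fx"],d["cx"],d["cy"],d["k1"],np.round(d["T"],3).tolist())
print(env.sense())
E
```

```text
side 510.4887664454465 323.55270641362205 207.96985782289335 -0.07722162176041282 [[-0.928, -0.203, 0.312, -0.002], [-0.371, 0.551, -0.747, 1.522], [-0.021, -0.809, -0.587, 1.271], [0.0, 0.0, 0.0, 1.0]]
top 516.6111714967136 320.6378726457458 199.99949276351572 -0.004214351616480663 [[-0.304, -0.88, 0.365, 0.007], [-0.953, 0.277, -0.124, 0.278], [0.008, -0.385, -0.923, 1.661], [0.0, 0.0, 0.0, 1.0]]
{'time': 0.1, 'joint_positions': array([ 1.06491166e+00,  3.59405725e-01,  1.51133502e+00,  1.25994779e-05,
        1.27248024e+00, -1.15093428e-01]), 'qvel': array([ 0.00074895, -0.00218531, -0.00096496, -0.00024966,  0.0003928 ,
        0.00057661]), 'joint_efforts': array([ 1.76863177e-04, -5.16360533e+01, -2.71408242e+01,  6.78671105e-02,
        2.76402687e-02, -5.73406555e-05]), 'eef_pos': array([0.2282611 , 0.55424093, 0.23890573]), 'eef_rot': array([-6.09861520e-01, -3.08130975e+00,  2.42929864e-03]), 'contact_force': array([-0.21543985,  0.26556571, -0.08579417]), 'moment': array([0.00311201, 0.03849009, 0.02936175]), 'gripper_force': 0.0, 'grip_width': 0.08775701502661269}
```

View pics/side0.png

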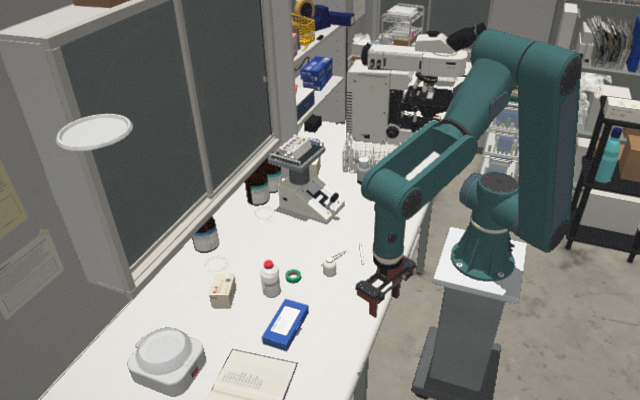

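View pics/top0.png

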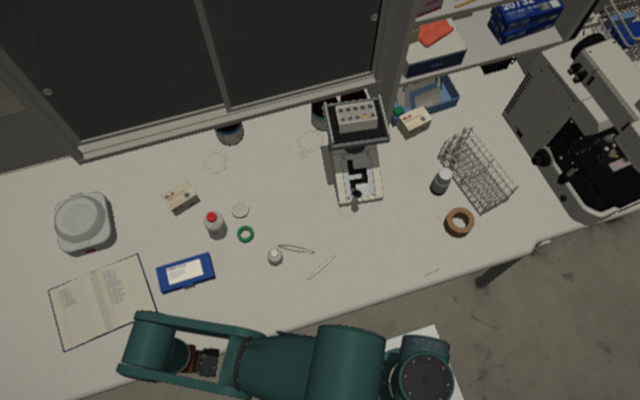

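Top view: the mixer is at about (358,165), its lever knob near (355,198), jar (275,256), bottle (442,180), tape (460,222). In the side view the mixer is at about (308,190). I'll zoom into both views.

```bash
cat > h.py <<'E'
import numpy as np,cv2
def load(n): return dict(np.load(n+".npz"))
def ray(d,u,v):
    a=np.array([(u-d["cx"])/d["fx"],(v-d["cy"])/d["fy"]]); s=a.copy()
    for _ in range(20): s=a/(1+d["k1"]*(s@s))
    return d["T"][:3,3], d["T"][:3,:3]@np.r_[s,1]   # scaled: z along axis =1
def plane(d,u,v,z):
    o,r=ray(d,u,v); return o+r*(z-o[2])/r[2]
def depth(d,u,v):
    o,r=ray(d,u,v); return o+r*d["z_map"][int(round(v)),int(round(u))]
def tri(r1,r2):
    (o,a),(p,b)=r1,r2
    t=np.linalg.lstsq(np.c_[a,-b],p-o,rcond=None)[0]
    x,y=o+a*t[0],p+b*t[1]; return (x+y)/2,np.linalg.norm(x-y)
def proj(d,X):
    c=np.linalg.inv(d["T"])@np.r_[X,1]; s=c[:2]/c[2]; s=s*(1+d["k1"]*(s@s))
    return s*[d["fx"],d["fy"]]+[d["cx"],d["cy"]]
E
python3 - <<'E'
from h import *
t,s=load("top"),load("side")
a=cv2.resize(t["pixels"][85:215,310:400],None,fx=4.5,fy=4.5,interpolation=cv2.INTER_CUBIC)
b=cv2.resize(s["pixels"][125:225,260:350],None,fx=4.4,fy=5.85,interpolation=cv2.INTER_CUBIC)
print(a.shape,b.shape)
cv2.imwrite("pics/z.png",np.hstack([a,b[:a.shape[0]]])[...,::-1])
for n,u,v in[("panel",378,190),("panelL",340,195),("plat",345,143),("knob",355,198),("jar",275,254),("tape",460,212),("bot",444,174)]: print(n,depth(t,u,v).round(3))
for n,u,v in[("knob",334,197)]:print(n,depth(s,u,v).round(3))
E
```

```text
(585, 405, 3) (585, 396, 3)
panel [ 0.625 -0.139  0.038]
panelL [ 0.643 -0.007  0.047]
plat [ 0.725 -0.041  0.25 ]
knob [ 0.624 -0.056  0.029]
jar [0.504 0.261 0.063]
tape [ 0.465 -0.375  0.04 ]
bot [ 0.585 -0.349  0.113]
knob [ 0.602 -0.035  0.115]
```

View pics/z.png

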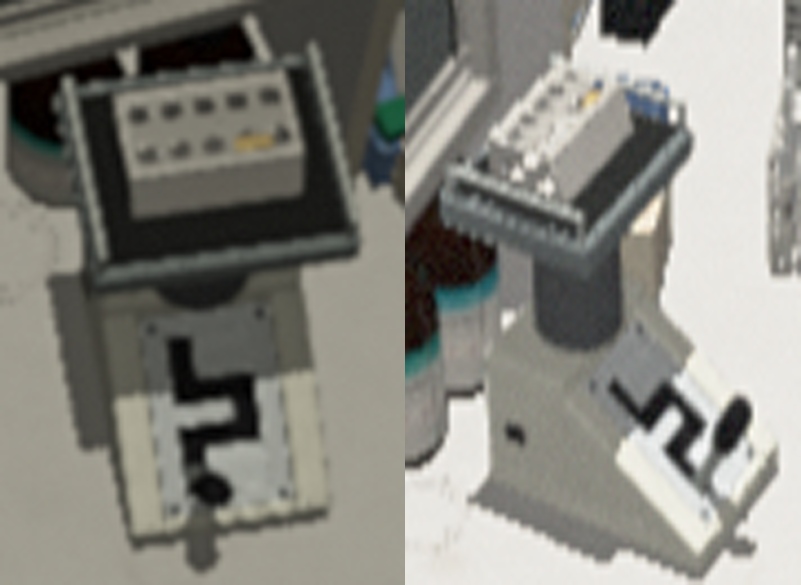

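The left crop (top view) shows the knob at about full-frame (357.3,193.4), with the S-shaped gate and the platform front edge above it. In the right crop (side view) the knob is at about (335,197.6).

```bash
python3 - <<'E'
from h import *
t,s=load("top"),load("side")
def blob(d,u,v,r=9,th=60):
    g=d["pixels"].max(2); u0,v0=int(u),int(v)
    m=(g[v0-r:v0+r+1,u0-r:u0+r+1]<th).astype(np.uint8)
    n,l,st,c=cv2.connectedComponentsWithStats(m)
    k=1+np.argmax(st[1:,4]); print(st[k],c[k]+[u0-r,v0-r]); return c[k]+[u0-r,v0-r]
kt=blob(t,357,193,5); ks=blob(s,335,197)
print("knob",tri(ray(t,*kt),ray(s,*ks)), tri(ray(t,357.3,193.4),ray(s,335,197.6)))
Z=lambda x,y:(310+x/4.5-.4,85+y/4.5-.4)
S=lambda x,y:(260+(x-405)/4.4-.4,125+y/5.85-.4)
# platform lower front edge
L=plane(t,*Z(95,285),.225);R=plane(t,*Z(356,257),.225); print("edge",L,R,(L+R)/2,np.linalg.norm(L-R)); e=R-L; print("yaw",np.degrees(np.arctan2(e[0],-e[1])))
# panel plane from depth in both
for d,box in((t,(338,380,150,203)),(s,(300,340,185,222))):
    P=np.array([depth(d,u,v) for u in range(box[0],box[1]) for v in range(box[2],box[3])])
    best=None;rng=np.random.default_rng(0)
    for _ in range(3000):
        a=P[rng.choice(len(P),3,False)];n=np.cross(a[1]-a[0],a[2]-a[0]);l=np.linalg.norm(n)
        if l<1e-6: continue
        n/=l; n*=np.sign(n[2])
        if abs(np.arccos(np.clip(n[2],-1,1))-np.pi/6)>.1: continue
        k=abs((P-a[0])@n)<.002
        if best is None or k.sum()>best.sum(): best=k
    Q=P[best];c=Q.mean(0);n=np.linalg.svd(Q-c)[2][2];n*=np.sign(n[2])
    print("plane",best.sum(),c,n,"tilt",np.degrees(np.arccos(n[2])),"yaw",np.degrees(np.arctan2(-n[1],-n[0])),"h at knob")
    sl=lambda u,v:(lambda o,r:o+r*((c-o)@n)/(r@n))(*ray(d,u,v))
    if d is t:
        for p in((180,340),(195,455),(255,380),(245,437)):print("gate",sl(*Z(*p)).round(4))
    else:
        for p in((615,388),(698,478),(690,395),(720,440)):print("gate s",sl(*S(*p)).round(4))
E
```

```text
[ 0  0  9 10 53] [355.86792453 192.96226415]
[ 5  6  7  8 37] [333.89189189 197.35135135]
knob (array([ 0.61034226, -0.04925004,  0.10246655]), np.float64(0.0041378135123598765)) (array([ 0.60805711, -0.05397813,  0.09903959]), np.float64(0.005474356359628874))
edge [0.73459855 0.00132438 0.225     ] [ 0.70074346 -0.18081479  0.225     ] [ 0.71767101 -0.0897452   0.225     ] 0.185258863751904
yaw -10.529674920394752
plane 550 [ 0.68353275 -0.08546739  0.06768053] [-0.49675743  0.08908306  0.86330543] tilt 30.31023287037441 yaw -10.16673590916801 h at knob
gate [ 0.736  -0.0701  0.0963]
gate [ 0.6608 -0.0591  0.0519]
gate [ 0.6954 -0.1174  0.0778]
gate [ 0.6616 -0.0993  0.0565]
plane 253 [ 0.67697688 -0.0637299   0.06144798] [-0.49171636  0.03999406  0.86983648] tilt 29.560357587513135 yaw -4.649952503682598 h at knob
gate s [ 0.7325 -0.067   0.093 ]
gate s [ 0.6456 -0.0566  0.0434]
gate s [ 0.6789 -0.1209  0.0651]
gate s [ 0.6427 -0.1062  0.044 ]
```

```bash
cat > g.py <<'E'
from h import *
from scipy.spatial.transform import Rotation as Ro
from workcell import env
yaw=np.radians(-10.3)
X=np.array([np.cos(yaw),np.sin(yaw),0]);Y=np.array([-X[1],X[0],0])
N=-.5*X+np.array([0,0,np.cos(np.pi/6)]); U=np.cos(np.pi/6)*X+np.array([0,0,.5])
K=np.array([.609,-.0515,.101])
def target(sgn): 
    y=sgn*Y; z=-N; return Ro.from_matrix(np.c_[np.cross(y,z),y,z])
def st():
    s=env.sense(); return s,s["eef_pos"],Ro.from_rotvec(s["eef_rot"])
E
python3 - <<'E'
from g import *
s,p,R=st()
print(R.as_matrix().round(3))
for sg in(1,-1):
    r=(R.inv()*target(sg)).as_rotvec(); print(sg,r/np.pi,np.degrees(np.linalg.norm(r)))
P=K+.11*N; print(P,R.inv().apply(P-p)/.1)
E
```

```text
[[-0.925  0.381 -0.001]
 [ 0.381  0.925 -0.001]
 [ 0.    -0.002 -1.   ]]
1 [-0.01807941 -0.16615934 -0.06549636] 32.31266429041719
-1 [-0.24213327  0.02634596  0.90298523] 168.34619247080204
[ 0.55488632 -0.04166588  0.19626279] [-5.29003302 -4.26490696  0.43227027]
```

Request:
servo_tool([
  [[0,0,0,-0.25,-0.2,0,0],[0,0,0,-0.5,-0.4,0,0],[0,0,0,-0.75,-0.6,0,0],[0,0,0,-1,-0.8,0,0],[0,0,0,-1,-0.8,0,0]],
])

```text
time: 0.52
eef_pos: [0.2918, 0.4381, 0.2391]
eef_rot: [0.614, 3.081, -0.006]
contact_force: [0.5, -0.4, 0.1]
grip_width: 0.0875
gripper_force: 0.0
```

Request:
servo_tool([
  [[0,0,0,-0.25,-0.2,0,0],[0,0,0,-0.5,-0.4,0,0],[0,0,0,-0.75,-0.6,0,0],[0,0,0,-1,-0.8,0,0],[0,0,0,-1,-0.8,0,0]],
])

```text
time: 0.93
eef_pos: [0.3541, 0.327, 0.2394]
eef_rot: [0.614, 3.08, -0.004]
contact_force: [-0.6, 0.6, -0.3]
grip_width: 0.0879
gripper_force: 0.0
```

Request:
servo_tool([
  [[0,0,0,-0.25,-0.2,0,0],[0,0,0,-0.5,-0.4,0,0],[0,0,0,-0.75,-0.6,0,0],[0,0,0,-1,-0.8,0,0],[0,0,0,-1,-0.8,0,0]],
])

```text
time: 1.35
eef_pos: [0.4168, 0.2156, 0.2396]
eef_rot: [0.614, 3.079, -0.002]
contact_force: [0.1, -0.1, -0.4]
grip_width: 0.0878
gripper_force: 0.0
```

Request:
servo_tool([
  [[0,0,0,-0.25,-0.2,0,0],[0,0,0,-0.5,-0.4,0,0],[0,0,0,-0.75,-0.6,0,0],[0,0,0,-1,-0.8,0,0],[0,0,0,-1,-0.8,0,0]],
])

```text
time: 1.77
eef_pos: [0.4795, 0.1037, 0.2398]
eef_rot: [0.614, 3.078, -0.002]
contact_force: [1.4, 0.6, 0.9]
grip_width: 0.0881
gripper_force: 0.0
```

Request:
servo_tool([
  [[-0.005,-0.04,-0.016,-0.25,-0.2,0,0],[-0.009,-0.08,-0.032,-0.5,-0.4,0,0],[-0.014,-0.12,-0.05,-0.75,-0.6,0,0],[-0.018,-0.166,-0.065,-0.9,-0.75,0,0],[-0.018,-0.166,-0.065,-0.9,-0.75,0,0],[-0.018,-0.166,-0.065,-0.9,-0.75,0,0],[-0.018,-0.166,-0.065,-0.9,-0.75,0,0]],
])

```text
time: 2.35
eef_pos: [0.5299, 0.004, 0.239]
eef_rot: [0.239, 2.612, -0.06]
contact_force: [0.9, 0.2, -0.8]
grip_width: 0.0877
gripper_force: 0.0
```

```bash
cat > see.py <<'E'
from g import *
import sys
tag=sys.argv[1]
for n in("side","top"):
    d=env.get_image(n); np.savez(n+".npz",**d)
t,s=load("top"),load("side")
a=cv2.resize(t["pixels"][115:225,310:400],None,fx=4.4,fy=4.4,interpolation=cv2.INTER_CUBIC)
b=cv2.resize(s["pixels"][135:245,290:380],None,fx=4.4,fy=4.4,interpolation=cv2.INTER_CUBIC)
cv2.imwrite(f"pics/{tag}.png",np.hstack([a,b])[...,::-1])
E
cat > go.py <<'E'
from g import *
import sys
h=float(sys.argv[1]); s,p,R=st()
r=(R.inv()*target(1)).as_rotvec(); print("rot/pi",(r/np.pi).round(4),"shift",(R.inv().apply(K+h*N-p)/.1).round(3))
print("tcp rel K in U,Y,N mm",[(1000*(p-K)@a).round(1) for a in(U,Y,N)],"force UYN",[(s["contact_force"]@a).round(1) for a in(U,Y,N)])
E
python3 see.py a; python3 go.py .08
```

```text
rot/pi [ 0.0006 -0.0001 -0.0008] shift [-0.044 -0.409  0.833]
tcp rel K in U,Y,N mm [np.float64(-4.3), np.float64(40.7), np.float64(163.4)] force UYN [np.float64(0.6), np.float64(-0.0), np.float64(0.6)]
```

View pics/a.png

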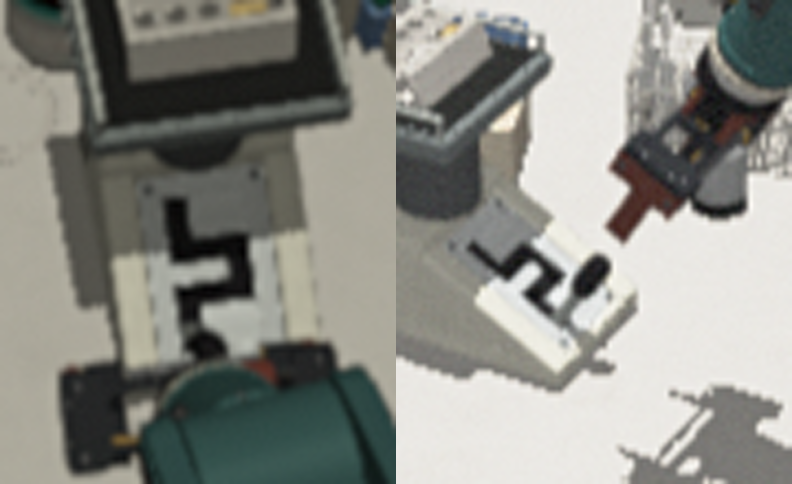

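The gripper is on the lever side, aligned with the lever, about 4 cm to its left. Knob is free (top crop (205,345), side crop (592,275)).

Request:
servo_tool([
  [[0,0,0,-0.02,-0.2,0.2,0],[0,0,0,-0.04,-0.41,0.4,0],[0,0,0,-0.04,-0.41,0.63,0],[0,0,0,-0.04,-0.41,0.83,0],[0,0,0,-0.04,-0.41,0.83,0],[0,0,0,-0.04,-0.41,0.83,0]],
])

```text
time: 2.95
eef_pos: [0.5688, -0.045, 0.169]
eef_rot: [0.238, 2.611, -0.06]
contact_force: [0.3, 0.4, 0.3]
grip_width: 0.088
gripper_force: 0.0
```

```bash
python3 see.py b; python3 go.py 0
```

```text
rot/pi [ 0.0004  0.0001 -0.0005] shift [-0.006  0.006  0.807]
tcp rel K in U,Y,N mm [np.float64(-0.7), np.float64(-0.7), np.float64(80.7)] force UYN [np.float64(0.0), np.float64(0.4), np.float64(1.4)]
```

View pics/b.png

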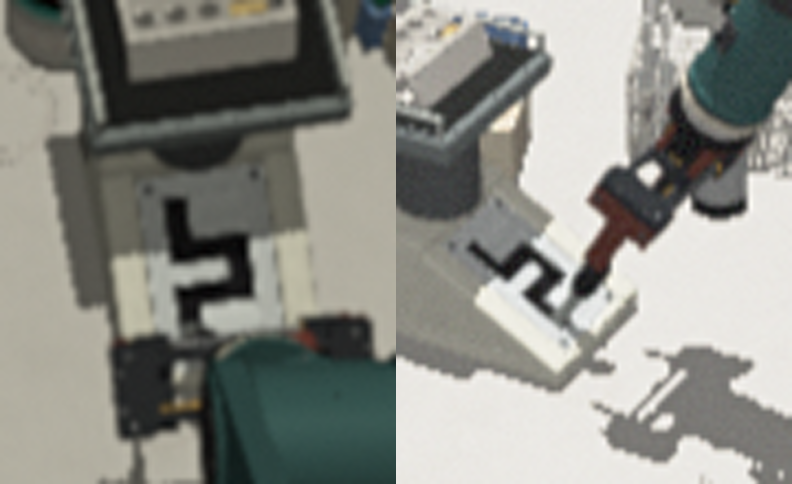

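Side crop: near fingertip at about (597,265), just left of the knob (590,280). The axes line up. I'll descend with the fingers straddling the knob.

Request:
servo_tool([
  [[0,0,0,0,0,0.15,0],[0,0,0,0,0,0.3,0],[0,0,0,0,0,0.45,0],[0,0,0,0,0,0.6,0],[0,0,0,0,0,0.7,0],[0,0,0,0,0,0.8,0],[0,0,0,0,0,0.8,0],[0,0,0,0,0,0.8,0]],
])

```text
time: 3.72
eef_pos: [0.6113, -0.053, 0.1092]
eef_rot: [0.238, 2.623, -0.059]
contact_force: [0.7, 0.2, 0.6]
grip_width: 0.0874
gripper_force: 0.0
```

```bash
python3 see.py c; python3 go.py 0
```

```text
rot/pi [ 0.0005 -0.0047 -0.0006] shift [0.056 0.011 0.063]
tcp rel K in U,Y,N mm [np.float64(5.7), np.float64(-1.1), np.float64(6.2)] force UYN [np.float64(-0.3), np.float64(-0.2), np.float64(0.4)]
```

View pics/c.png

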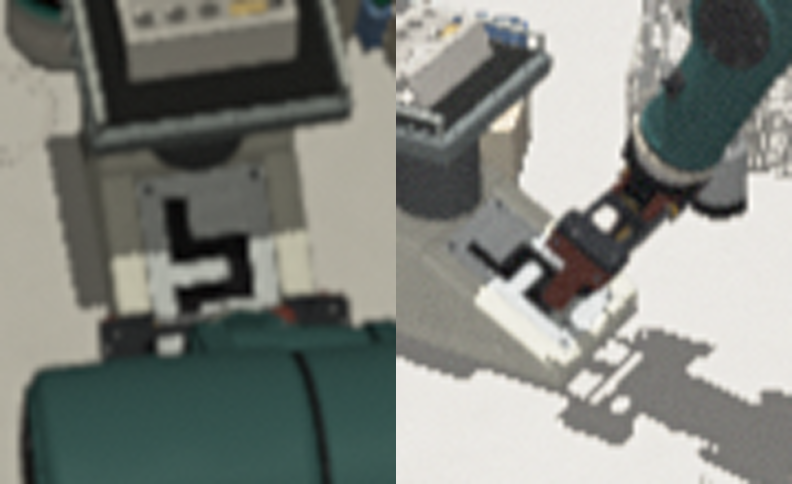

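The fingers straddle the knob (side crop around (560,290)), but the pose falls 6 mm short without force. I'll check the joint limits.

```bash
python3 -c "
from g import *
s,p,R=st();print(s['joint_positions'].round(3),s['qvel'].round(3))"
```

```text
[-0.208  0.396  2.041  0.079  0.197 -1.671] [-0.002 -0.     0.005  0.001 -0.    -0.001]
```

Joint 5 is at its lower limit (0.2), so I'll use less tilt here, about 24°.

Request:
servo_tool([
  [[0,0.015,0,0,0,0,0],[0,0.033,0,0,0,0,0],[0,0.033,0,0,0,0,0],[0,0.033,0,0,0,0,0]],
])

```text
time: 4.15
eef_pos: [0.6118, -0.0533, 0.1097]
eef_rot: [0.247, 2.723, -0.048]
contact_force: [0.1, 0.1, -0.1]
grip_width: 0.0879
gripper_force: 0.0
```

```bash
python3 go.py 0; python3 -c "
from g import *
s,p,R=st();print(s['joint_positions'].round(3))"
```

```text
rot/pi [ 0.0005 -0.0367 -0.0006] shift [0.063 0.012 0.068]
tcp rel K in U,Y,N mm [np.float64(7.0), np.float64(-1.2), np.float64(6.0)] force UYN [np.float64(-0.0), np.float64(0.1), np.float64(-0.1)]
[-0.207  0.399  1.956  0.033  0.379 -1.624]
```

Request:
servo_tool([
  [[0,0,0,0.03,0.01,0.03,0],[0,0,0,0.06,0.01,0.06,0],[0,0,0,0.06,0.01,0.06,0],[0,0,0,0.06,0.01,0.06,0]],
])

```text
time: 4.48
eef_pos: [0.6064, -0.0512, 0.0997]
eef_rot: [0.248, 2.729, -0.047]
contact_force: [-0.1, -0.1, -0.3]
grip_width: 0.0878
gripper_force: 0.0
```

```bash
python3 go.py 0; python3 -c "
from g import *
s,p,R=st();print(s['joint_positions'].round(3))"
```

```text
rot/pi [ 0.0005 -0.0384 -0.0007] shift [-0.029  0.001 -0.002]
tcp rel K in U,Y,N mm [np.float64(-2.9), np.float64(-0.1), np.float64(0.2)] force UYN [np.float64(-0.2), np.float64(-0.1), np.float64(-0.2)]
[-0.205  0.411  1.971  0.033  0.357 -1.622]
```

Request:
servo_tool([
  [[0,0,0,0,0,0,0.3],[0,0,0,0,0,0,0.5],[0,0,0,0,0,0,0.6],[0,0,0,0,0,0,0.7],[0,0,0,0,0,0,0.7],[0,0,0,0,0,0,0.8],[0,0,0,0,0,0,0.8],[0,0,0,0,0,0,0.8]],
], newtons=12)

```text
time: 5.15
eef_pos: [0.6078, -0.0515, 0.1007]
eef_rot: [0.248, 2.727, -0.048]
contact_force: [0.2, 0.1, 0.1]
grip_width: 0.038
gripper_force: 0.0
```

```bash
python3 go.py 0
```

```text
rot/pi [ 0.0005 -0.0378 -0.0006] shift [-0.012  0.002  0.002]
tcp rel K in U,Y,N mm [np.float64(-1.1), np.float64(-0.2), np.float64(0.3)] force UYN [np.float64(0.2), np.float64(0.2), np.float64(-0.0)]
```

Request:
servo_tool([
  [[0,0,0,0,0,0,0.9],[0,0,0,0,0,0,1],[0,0,0,0,0,0,1],[0,0,0,0,0,0,1],[0,0,0,0,0,0,1],[0,0,0,0,0,0,1]],
], newtons=12)

```text
time: 5.65
eef_pos: [0.6077, -0.0516, 0.1007]
eef_rot: [0.248, 2.727, -0.048]
contact_force: [-1.1, -2.0, 0.8]
grip_width: 0.0254
gripper_force: 12.0
```

```bash
python3 go.py 0;python3 -c "
from g import *
s,p,R=st();print(s['contact_force'],s['moment'],s['gripper_force'],s['grip_width'])"
```

```text
rot/pi [ 0.0004 -0.0379 -0.0007] shift [-0.012  0.003  0.002]
tcp rel K in U,Y,N mm [np.float64(-1.2), np.float64(-0.3), np.float64(0.4)] force UYN [np.float64(-0.2), np.float64(-2.1), np.float64(1.1)]
[-1.09769424 -1.97575219  0.80627627] [-0.12337607  0.21866839 -0.09939598] 11.996075265806212 0.025387697187706407
```

The knob is gripped (25.4 mm opening, small side force). Next I go up the slope, using the gate's corner wall as a feel reference.

Request:
servo_tool([
  [[0,0,0,-0.03,0,-0.004,1],[0,0,0,-0.06,0,-0.007,1],[0,0,0,-0.09,0,-0.011,1],[0,0,0,-0.12,0,-0.014,1],[0,0,0,-0.12,0,-0.014,1],[0,0,0,-0.12,0,-0.014,1]],
], newtons=20)

```text
time: 6.15
eef_pos: [0.6187, -0.0533, 0.1071]
eef_rot: [0.248, 2.726, -0.047]
contact_force: [-2.7, 1.7, 1.1]
grip_width: 0.0252
gripper_force: 20.0
```

```bash
python3 go.py 0
```

```text
rot/pi [ 0.0005 -0.0375 -0.0006] shift [ 0.115 -0.     0.017]
tcp rel K in U,Y,N mm [np.float64(11.6), np.float64(-0.0), np.float64(0.3)] force UYN [np.float64(-2.1), np.float64(1.2), np.float64(2.4)]
```

Request:
servo_tool([
  [[0,0,0,-0.03,0,-0.004,1],[0,0,0,-0.06,0,-0.007,1],[0,0,0,-0.09,0,-0.011,1],[0,0,0,-0.09,0,-0.011,1],[0,0,0,-0.09,0,-0.011,1]],
])

```text
time: 6.57
eef_pos: [0.6267, -0.0549, 0.1118]
eef_rot: [0.248, 2.725, -0.048]
contact_force: [-1.8, 2.1, 2.5]
grip_width: 0.0256
gripper_force: 20.0
```

Request:
servo_tool([
  [[0,0,0,-0.03,0,-0.004,1],[0,0,0,-0.03,0,-0.004,1],[0,0,0,-0.03,0,-0.004,1]],
])

```text
time: 6.82
eef_pos: [0.6288, -0.0554, 0.113]
eef_rot: [0.248, 2.726, -0.048]
contact_force: [-2.0, 1.9, 1.6]
grip_width: 0.0253
gripper_force: 20.0
```

```bash
python3 go.py 0
```

```text
rot/pi [ 0.0005 -0.0376 -0.0007] shift [0.232 0.002 0.031]
tcp rel K in U,Y,N mm [np.float64(23.4), np.float64(-0.3), np.float64(0.3)] force UYN [np.float64(-1.2), np.float64(1.5), np.float64(2.5)]
```

Request:
servo_tool([
  [[0,0,0,-0.03,0,-0.004,1],[0,0,0,-0.03,0,-0.004,1],[0,0,0,-0.03,0,-0.004,1]],
])

```text
time: 7.07
eef_pos: [0.6313, -0.0558, 0.1145]
eef_rot: [0.248, 2.726, -0.048]
contact_force: [-2.2, 3.1, -0.3]
grip_width: 0.0254
gripper_force: 20.0
```

Request:
servo_tool([
  [[0,0,0,-0.03,0,-0.004,1],[0,0,0,-0.03,0,-0.004,1],[0,0,0,-0.03,0,-0.004,1]],
])

```text
time: 7.32
eef_pos: [0.6339, -0.0563, 0.1161]
eef_rot: [0.248, 2.726, -0.048]
contact_force: [-1.7, 1.5, -0.3]
grip_width: 0.0253
gripper_force: 20.0
```

Request:
servo_tool([
  [[0,0,0,-0.03,0,-0.004,1],[0,0,0,-0.03,0,-0.004,1],[0,0,0,-0.03,0,-0.004,1]],
])

```text
time: 7.57
eef_pos: [0.6365, -0.0568, 0.1176]
eef_rot: [0.248, 2.726, -0.048]
contact_force: [0.4, 1.4, -2.2]
grip_width: 0.0254
gripper_force: 20.0
```

```bash
python3 go.py 0
```

```text
rot/pi [ 0.0005 -0.0377 -0.0007] shift [0.323 0.002 0.042]
tcp rel K in U,Y,N mm [np.float64(32.5), np.float64(-0.3), np.float64(0.4)] force UYN [np.float64(-1.0), np.float64(1.5), np.float64(-1.9)]
```

Request:
servo_tool([
  [[0,0,0,-0.02,0,-0.002,1],[0,0,0,-0.02,0,-0.002,1],[0,0,0,-0.02,0,-0.002,1]],
])

```text
time: 7.82
eef_pos: [0.638, -0.0571, 0.1185]
eef_rot: [0.248, 2.726, -0.048]
contact_force: [-1.8, 2.5, -2.0]
grip_width: 0.0255
gripper_force: 20.0
```

Request:
servo_tool([
  [[0,0,0,-0.02,0,-0.002,1],[0,0,0,-0.02,0,-0.002,1],[0,0,0,-0.02,0,-0.002,1]],
])

```text
time: 8.07
eef_pos: [0.6387, -0.0572, 0.1189]
eef_rot: [0.248, 2.728, -0.047]
contact_force: [-3.1, 1.6, -2.1]
grip_width: 0.025
gripper_force: 20.0
```

```bash
python3 go.py 0
```

```text
rot/pi [ 0.0005 -0.0384 -0.0007] shift [0.348 0.002 0.046]
tcp rel K in U,Y,N mm [np.float64(35.1), np.float64(-0.3), np.float64(0.4)] force UYN [np.float64(-3.9), np.float64(1.0), np.float64(-0.2)]
```

Request:
servo_tool([
  [[0,0,0,-0.02,0,-0.002,1],[0,0,0,-0.02,0,-0.002,1],[0,0,0,-0.02,0,-0.002,1]],
])

```text
time: 8.32
eef_pos: [0.6389, -0.0572, 0.119]
eef_rot: [0.248, 2.731, -0.047]
contact_force: [-6.4, 1.7, -2.4]
grip_width: 0.0254
gripper_force: 20.0
```

```bash
python3 go.py 0
```

```text
rot/pi [ 0.0005 -0.0394 -0.0006] shift [0.35  0.002 0.047]
tcp rel K in U,Y,N mm [np.float64(35.4), np.float64(-0.2), np.float64(0.4)] force UYN [np.float64(-6.9), np.float64(0.5), np.float64(1.2)]
```

Wall felt at U≈35 (along≈37 mm). Back off to along 34, then go right.

Request:
servo_tool([
  [[0,0,0,0.03,0,0.003,1],[0,0,0,0.06,0,0.007,1],[0,0,0,0.06,0,0.007,1],[0,0,0,0.06,0,0.007,1]],
])

```text
time: 8.65
eef_pos: [0.6377, -0.0571, 0.1183]
eef_rot: [0.248, 2.724, -0.048]
contact_force: [2.4, 2.2, -2.6]
grip_width: 0.0254
gripper_force: 20.0
```

```bash
python3 go.py 0
```

```text
rot/pi [ 0.0004 -0.0368 -0.0007] shift [0.337 0.003 0.043]
tcp rel K in U,Y,N mm [np.float64(33.9), np.float64(-0.3), np.float64(0.4)] force UYN [np.float64(0.4), np.float64(2.5), np.float64(-3.2)]
```

Request:
servo_tool([
  [[0,0,0,0.02,0,0.002,1],[0,0,0,0.02,0,0.002,1],[0,0,0,0.02,-0.03,0.002,1],[0,0,0,0.02,-0.06,0.002,1],[0,0,0,0.02,-0.1,0.002,1],[0,0,0,0.02,-0.1,0.002,1],[0,0,0,0.02,-0.1,0.002,1]],
])

```text
time: 9.23
eef_pos: [0.6326, -0.0669, 0.1163]
eef_rot: [0.249, 2.726, -0.048]
contact_force: [3.6, -1.7, -5.0]
grip_width: 0.0256
gripper_force: 20.0
```

```bash
python3 go.py 0
```

```text
rot/pi [ 0.0003 -0.0378 -0.0008] shift [0.3   0.109 0.039]
tcp rel K in U,Y,N mm [np.float64(30.2), np.float64(-11.0), np.float64(0.3)] force UYN [np.float64(0.8), np.float64(-1.0), np.float64(-6.3)]
```

Request:
servo_tool([
  [[0,0,0,-0.01,-0.04,0,1],[0,0,0,-0.01,-0.08,0,1],[0,0,0,-0.01,-0.12,0,1],[0,0,0,-0.01,-0.16,0,1],[0,0,0,-0.01,-0.16,0,1],[0,0,0,-0.01,-0.16,0,1]],
])

```text
time: 9.73
eef_pos: [0.6303, -0.0828, 0.1165]
eef_rot: [0.249, 2.727, -0.048]
contact_force: [4.9, -2.3, -7.2]
grip_width: 0.0254
gripper_force: 20.0
```

```bash
python3 go.py 0
```

```text
rot/pi [ 0.0003 -0.038  -0.0008] shift [0.306 0.269 0.038]
tcp rel K in U,Y,N mm [np.float64(30.8), np.float64(-27.0), np.float64(0.1)] force UYN [np.float64(1.0), np.float64(-1.4), np.float64(-8.8)]
```

Request:
servo_tool([
  [[0,0,0,0,-0.04,0.01,1],[0,0,0,0,-0.08,0.01,1],[0,0,0,0,-0.12,0.01,1],[0,0,0,0,-0.15,0.01,1],[0,0,0,0,-0.15,0.01,1],[0,0,0,0,-0.15,0.01,1]],
])

```text
time: 10.23
eef_pos: [0.6283, -0.0975, 0.1162]
eef_rot: [0.248, 2.726, -0.048]
contact_force: [-2.7, -2.3, 4.8]
grip_width: 0.0255
gripper_force: 20.0
```

```bash
python3 go.py 0
```

```text
rot/pi [ 0.0003 -0.0376 -0.0007] shift [0.311 0.418 0.033]
tcp rel K in U,Y,N mm [np.float64(31.2), np.float64(-41.8), np.float64(-0.5)] force UYN [np.float64(0.5), np.float64(-2.8), np.float64(5.3)]
```

Request:
servo_tool([
  [[0,0,0,0,-0.03,-0.003,1],[0,0,0,0,-0.03,-0.003,1],[0,0,0,0,-0.03,-0.003,1]],
])

```text
time: 10.48
eef_pos: [0.6278, -0.1002, 0.1162]
eef_rot: [0.248, 2.726, -0.048]
contact_force: [0.2, -0.9, 3.0]
grip_width: 0.0255
gripper_force: 20.0
```

Request:
servo_tool([
  [[0,0,0,0,-0.03,0,1],[0,0,0,0,-0.03,0,1],[0,0,0,0,-0.03,0,1]],
])

```text
time: 10.73
eef_pos: [0.6271, -0.103, 0.1161]
eef_rot: [0.248, 2.727, -0.048]
contact_force: [0.6, 1.1, 1.3]
grip_width: 0.0252
gripper_force: 20.0
```

```bash
python3 go.py 0
```

```text
rot/pi [ 0.0005 -0.0378 -0.0007] shift [0.309 0.473 0.033]
tcp rel K in U,Y,N mm [np.float64(30.9), np.float64(-47.4), np.float64(-0.5)] force UYN [np.float64(1.0), np.float64(1.2), np.float64(1.0)]
```

Request:
servo_tool([
  [[0,0,0,0,0.03,0,1],[0,0,0,0,0.03,0,1],[0,0,0,-0.03,0.03,-0.004,1],[0,0,0,-0.06,0.03,-0.007,1],[0,0,0,-0.09,0.03,-0.011,1],[0,0,0,-0.12,0.03,-0.014,1],[0,0,0,-0.12,0.03,-0.014,1],[0,0,0,-0.12,0.03,-0.014,1]],
])

```text
time: 11.4
eef_pos: [0.6382, -0.1015, 0.1222]
eef_rot: [0.248, 2.726, -0.047]
contact_force: [-1.6, 1.9, 1.9]
grip_width: 0.0253
gripper_force: 20.0
```

```bash
python3 go.py 0
```

```text
rot/pi [ 0.0006 -0.0378 -0.0007] shift [0.431 0.439 0.047]
tcp rel K in U,Y,N mm [np.float64(43.2), np.float64(-44.0), np.float64(-0.5)] force UYN [np.float64(-0.7), np.float64(1.5), np.float64(2.6)]
```

Request:
servo_tool([
  [[0,0,0,-0.03,0,-0.004,1],[0,0,0,-0.06,0,-0.007,1],[0,0,0,-0.06,0,-0.007,1],[0,0,0,-0.06,0,-0.007,1],[0,0,0,-0.06,0,-0.007,1],[0,0,0,-0.06,0,-0.007,1],[0,0,0,-0.06,0,-0.007,1],[0,0,0,-0.06,0,-0.007,1],[0,0,0,-0.06,0,-0.007,1],[0,0,0,-0.06,0,-0.007,1],[0,0,0,-0.06,0,-0.007,1],[0,0,0,-0.06,0,-0.007,1]],
])

```text
time: 12.4
eef_pos: [0.6435, -0.1029, 0.1253]
eef_rot: [0.248, 2.726, -0.048]
contact_force: [-0.2, 2.8, 2.4]
grip_width: 0.0253
gripper_force: 20.0
```

Request:
servo_tool([
  [[0,0,0,0,0,0,1],[0,0,0,0,0,0,1],[0,0,0,0,0,0,1],[0,0,0,0,0,0,1],[0,0,0,0,0,0,1],[0,0,0,0,0,0,1],[0,0,0,0,0,0,1],[0,0,0,0,0,0,1],[0,0,0,0,0,0,1],[0,0,0,0,0,0,1],[0,0,0,0,0,0,1],[0,0,0,0,0,0,1]],
])

```text
time: 13.4
eef_pos: [0.6431, -0.1028, 0.1251]
eef_rot: [0.248, 2.727, -0.048]
contact_force: [0.0, 1.2, 2.7]
grip_width: 0.0256
gripper_force: 20.0
```

```bash
python3 go.py 0
```

```text
rot/pi [ 0.0005 -0.0378 -0.0007] shift [0.488 0.443 0.054]
tcp rel K in U,Y,N mm [np.float64(49.0), np.float64(-44.4), np.float64(-0.5)] force UYN [np.float64(1.2), np.float64(1.2), np.float64(2.4)]
```

Request:
servo_tool([
  [[0,0,0,-0.03,0,-0.004,1],[0,0,0,-0.06,0,-0.007,1],[0,0,0,-0.09,0,-0.011,1],[0,0,0,-0.12,0,-0.014,1],[0,0,0,-0.15,0,-0.018,1],[0,0,0,-0.15,0,-0.018,1],[0,0,0,-0.15,0,-0.018,1]],
])

```text
time: 13.98
eef_pos: [0.6562, -0.105, 0.1327]
eef_rot: [0.248, 2.726, -0.048]
contact_force: [-2.3, 2.4, 2.0]
grip_width: 0.0255
gripper_force: 20.0
```

Request:
servo_tool([
  [[0,0,0,-0.03,0,-0.004,1],[0,0,0,-0.03,0,-0.004,1],[0,0,0,-0.03,0,-0.004,1]],
])

```text
time: 14.23
eef_pos: [0.6587, -0.1056, 0.1342]
eef_rot: [0.248, 2.727, -0.048]
contact_force: [-1.5, 2.4, 0.6]
grip_width: 0.0252
gripper_force: 20.0
```

```bash
python3 go.py 0
```

```text
rot/pi [ 0.0005 -0.0378 -0.0007] shift [0.67  0.442 0.075]
tcp rel K in U,Y,N mm [np.float64(67.3), np.float64(-44.3), np.float64(-0.5)] force UYN [np.float64(-1.4), np.float64(2.1), np.float64(1.4)]
```

Request:
servo_tool([
  [[0,0,0,0.01,0.04,0,1],[0,0,0,0.01,0.08,0,1],[0,0,0,0.01,0.12,0,1],[0,0,0,0.01,0.16,0,1],[0,0,0,0.01,0.16,0,1],[0,0,0,0.01,0.16,0,1]],
])

```text
time: 14.73
eef_pos: [0.6609, -0.0892, 0.1342]
eef_rot: [0.247, 2.726, -0.047]
contact_force: [-1.7, 1.5, 3.4]
grip_width: 0.0253
gripper_force: 20.0
```

```bash
python3 go.py 0
```

```text
rot/pi [ 0.0006 -0.0376 -0.0006] shift [0.663 0.276 0.077]
tcp rel K in U,Y,N mm [np.float64(66.7), np.float64(-27.8), np.float64(-0.2)] force UYN [np.float64(0.0), np.float64(1.1), np.float64(3.9)]
```

Request:
servo_tool([
  [[0,0,0,0,0.04,0,1],[0,-0.006,0,0,0.08,0,1],[0,-0.012,0,0,0.12,0,1],[0,-0.018,0,0,0.16,0,1],[0,-0.024,0,0,0.2,0,1],[0,-0.024,0,0,0.24,0,1],[0,-0.024,0,0,0.24,0,1],[0,-0.024,0,0,0.24,0,1]],
])

```text
time: 15.4
eef_pos: [0.6645, -0.0654, 0.1339]
eef_rot: [0.241, 2.652, -0.055]
contact_force: [-4.2, 2.0, 5.3]
grip_width: 0.0254
gripper_force: 20.0
```

```bash
python3 go.py 0
```

```text
rot/pi [ 0.0006 -0.014  -0.0006] shift [0.659 0.036 0.029]
tcp rel K in U,Y,N mm [np.float64(65.9), np.float64(-3.7), np.float64(-0.0)] force UYN [np.float64(-1.3), np.float64(1.3), np.float64(6.8)]
```

Request:
servo_tool([
  [[0,0,0,0,0.03,0.005,1],[0,0,0,0,0.03,0.005,1],[0,0,0,-0.03,0.03,0.003,1],[0,0,0,-0.06,0.03,0.002,1],[0,0,0,-0.09,0.03,0.001,1],[0,0,0,-0.12,0.03,0,1],[0,0,0,-0.12,0.03,0,1],[0,0,0,-0.12,0.03,0,1]],
])

```text
time: 16.07
eef_pos: [0.6754, -0.0642, 0.1399]
eef_rot: [0.241, 2.652, -0.055]
contact_force: [-7.4, 2.3, 10.3]
grip_width: 0.0256
gripper_force: 20.0
```

```bash
python3 go.py 0
```

```text
rot/pi [ 0.0007 -0.014  -0.0007] shift [0.78  0.005 0.033]
tcp rel K in U,Y,N mm [np.float64(78.1), np.float64(-0.6), np.float64(-0.1)] force UYN [np.float64(-1.5), np.float64(1.0), np.float64(12.8)]
```

Request:
servo_tool([
  [[0,0,0,-0.03,0,-0.01,1],[0,0,0,-0.06,0,-0.015,1],[0,0,0,-0.09,0,-0.02,1],[0,0,0,-0.12,0,-0.022,1],[0,0,0,-0.15,0,-0.024,1],[0,0,0,-0.18,0,-0.026,1],[0,0,0,-0.18,0,-0.026,1],[0,0,0,-0.18,0,-0.026,1]],
])

```text
time: 16.73
eef_pos: [0.6909, -0.0678, 0.1496]
eef_rot: [0.242, 2.652, -0.056]
contact_force: [6.1, 2.7, -12.9]
grip_width: 0.0254
gripper_force: 20.0
```

```bash
python3 go.py 0
```

```text
rot/pi [ 0.0005 -0.0138 -0.0007] shift [0.965 0.011 0.045]
tcp rel K in U,Y,N mm [np.float64(96.6), np.float64(-1.4), np.float64(0.3)] force UYN [np.float64(-1.7), np.float64(3.7), np.float64(-13.9)]
```

Request:
servo_tool([
  [[0,0,0,-0.03,0.005,0.01,1],[0,0,0,-0.03,0.005,0.01,1],[0,0,0,-0.03,0.005,0.01,1]],
])

```text
time: 16.98
eef_pos: [0.694, -0.0681, 0.1512]
eef_rot: [0.241, 2.65, -0.056]
contact_force: [-0.6, 0.4, -4.7]
grip_width: 0.0251
gripper_force: 20.0
```

Request:
servo_tool([
  [[0,0,0,-0.03,0,-0.001,1],[0,0,0,-0.03,0,-0.001,1],[0,0,0,-0.03,0,-0.001,1]],
])

```text
time: 17.23
eef_pos: [0.6964, -0.0684, 0.1525]
eef_rot: [0.241, 2.651, -0.056]
contact_force: [-1.6, 1.2, -1.7]
grip_width: 0.0256
gripper_force: 20.0
```

Request:
servo_tool([
  [[0,0,0,-0.03,0,-0.001,1],[0,0,0,-0.03,0,-0.001,1],[0,0,0,-0.03,0,-0.001,1]],
])

```text
time: 17.48
eef_pos: [0.6967, -0.0685, 0.1526]
eef_rot: [0.242, 2.656, -0.056]
contact_force: [-7.7, 1.8, 0.3]
grip_width: 0.0251
gripper_force: 20.0
```

```bash
python3 go.py 0
```

```text
rot/pi [ 0.0004 -0.0151 -0.0006] shift [1.03  0.008 0.049]
tcp rel K in U,Y,N mm [np.float64(103.2), np.float64(-1.0), np.float64(0.0)] force UYN [np.float64(-6.7), np.float64(0.3), np.float64(4.2)]
```

End stop felt at U=103.2, where I expected it. I'll relax the push, open, and back out along the lever.

Request:
servo_tool([
  [[0,0,0,0.03,0,0.001,1],[0,0,0,0.03,0,0.001,1],[0,0,0,0.03,0,0.001,0.6],[0,0,0,0.03,0,0.001,0.4],[0,0,0,0.03,0,0.001,0.4],[0,0,0,0.03,0,0.001,0.4],[0,0,0,0.03,0,0.001,0.4],[0,0,0,0.03,0,0.001,0.4]],
])

```text
time: 18.15
eef_pos: [0.6963, -0.0684, 0.1522]
eef_rot: [0.241, 2.651, -0.056]
contact_force: [-0.2, 0.3, 0.5]
grip_width: 0.053
gripper_force: 0.0
```

```bash
python3 go.py 0
```

```text
rot/pi [ 0.0004 -0.0137 -0.0007] shift [1.025 0.008 0.043]
tcp rel K in U,Y,N mm [np.float64(102.6), np.float64(-1.0), np.float64(-0.1)] force UYN [np.float64(0.0), np.float64(0.2), np.float64(0.6)]
```

Request:
servo_tool([
  [[0,0,0,0,0,-0.1,0.4],[0,0,0,0.02,0,-0.25,0.4],[0,0,0,0.05,0,-0.5,0.4],[0,0,0,0.1,0,-0.75,0.4],[0,0,0,0.15,0,-1,0.4],[0,0,0,0.15,0,-1,0.4],[0,0,0,0.15,0,-1,0.4]],
])

```text
time: 18.73
eef_pos: [0.6377, -0.0577, 0.2358]
eef_rot: [0.241, 2.648, -0.056]
contact_force: [0.1, 0.5, -1.4]
grip_width: 0.0527
gripper_force: 0.0
```

Request:
servo_tool([
  [[0,0,0,0.3,0,-0.2,0.4],[0,0,0,0.5,0,-0.3,0.4],[0,0,0,0.6,0,-0.4,0.4],[0,0,0,0.6,0,-0.4,0.4],[0,0,0,0.6,0,-0.4,0.4],[0,0,0,0.6,0,-0.4,0.4]],
])

```text
time: 19.23
eef_pos: [0.5685, -0.0452, 0.2416]
eef_rot: [0.241, 2.651, -0.056]
contact_force: [-0.0, -0.3, -0.7]
grip_width: 0.0526
gripper_force: 0.0
```

```bash
python3 go.py 0; python3 see.py d
```

```text
rot/pi [ 0.0004 -0.0135 -0.0007] shift [0.287 0.008 1.436]
tcp rel K in U,Y,N mm [np.float64(34.8), np.float64(-1.1), np.float64(142.3)] force UYN [np.float64(-0.3), np.float64(-0.3), np.float64(-0.6)]
```

View pics/d.png

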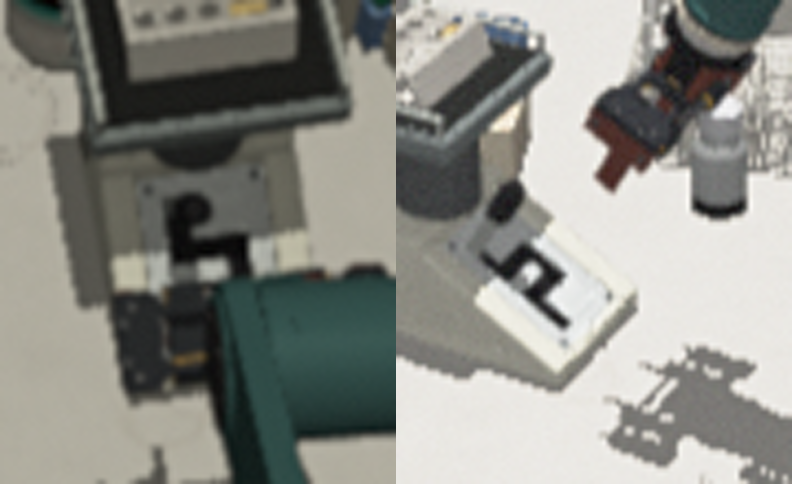

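The lever stands in the top slot (top crop (192,210), side crop (507,200)), and the gripper is clear of everything.

```bash
python3 -c "
from workcell import env
print(env.hand_in())"
```

```text
the job is handed in; nothing more can be done
None
```

The lever held in the middle slot for about 2 s, then went to the end of the top slot and was released; the gripper is clear and the job is handed in at about 19 s (no verdict came back).

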